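# Level the instrument shelf and hold the spirit level down on it

### The job

Level the small instrument shelf: lay the spirit level lengthwise on the shelf's rubber strip and let go of it, then turn the knob of the shelf's levelling foot until the bubble rests midway between its two lines. Then press the spirit level down on the shelf from above, about as firmly as a thumb would (10 N), with the bubble still centred, and finish while still pressing; leave the jars and the timer where they stand.

Things in the scene. Friction and masses are not known exactly. Their poses are not given: they have to be found in the camera images.
- level_center (a point): Centre (17 mm above its underside) of the loose spirit level, an aluminium bar 150 long (own x) x 28 wide (own y) x 34 high mm, about 0.3 kg, on the bench at first. A glass vial with pale 14 mm bubble and two dark rings 20 mm apart lies in a 58 mm notch in the middle of its top. Grip it across its width at mid-length, where its side walls are 26 mm high.
- level: The same level as a whole; origin at the centre of its underside, axes as above. Its two flat end blocks, 29 to 75 mm either side of the middle, stand full height (34 mm), the vial 2 mm lower: press on the end blocks, best on both at once, or squarely over the middle.
- bubble (a joint): Bubble position in the vial, m along the level's own +x; 0 = midway between the rings, at 0.003 either way it touches a ring, ends at 0.020. It drifts to the higher end, 5 mm for each 0.01 rad of tilt, and settles in about 1 s. On the level bench it reads 0.
- shelf_strip (a point): Middle of the black rubber strip (190 x 50 mm) on the shelf, on its surface, 62 mm above the bench when level; own x runs along the shelf away from the levelling foot, z up. The fixed feet are 70 mm from here along +x, the knob's axis 150 mm along -x. At first the foot end is 0.013 to 0.026 rad (3 to 6 mm) too low.
- shelf: The shelf: a grey plate 280 x 100 mm, top 60 mm above the bench, hinged on two fixed feet at one end and carried by the levelling foot at the other; origin on the hinge axis, 46 mm above the bench, axes as the strip's.
- knob_grip (a point): On the axis of the levelling foot's round black fluted knob (35 mm across, its underside 10 and its top 40 mm above the plate), 28 mm above the plate. Clockwise seen from above raises that end: 0.01 rad of shelf tilt, so 5 mm of bubble travel, per rad of turn. It needs 0.05 N m and stays where left; 1.3 to 2.6 rad bring the shelf level, so it may take two grips.
- jar_septa: Bystander: white jar, 46 mm across, 55 mm high, with a broad lid, loose; origin under its centre.
- jar_ferrules: Bystander: smaller white jar, 38 mm across, 50 mm high, loose; origin under its centre.
- lab_timer: Bystander: white digital timer 56 x 66 x 19 mm lying on the bench, loose; origin under its centre.
Things that resemble listed ones, but are neither listed nor needed, are in the scene too. There is more than one size of the level; the one meant has the size given above.

How it is judged (in metres and radians):
On the way, in this order (a step that is already met when the one before it is completed fails the run):
1. the spirit level lies lengthwise on the rubber strip, let go (x of level_center in the frame of shelf_strip between -0.022 and 0.022 m and y of level_center in the frame of shelf_strip between -0.014 and 0.014 m and z of level_center in the frame of shelf_strip between 0.0145 and 0.02 m and angle between the x axis of level_center and the x axis of shelf_strip, either way round below 0.15 rad and contact force between each of the arm, the fingers and level below 0.1 N), for 0.3 s.
2. the foot has been turned until the bubble is centred, the level lying free on the shelf (all of step 1 and value of joint bubble between -0.003 and 0.003 m and angle between shelf_strip's own z axis and vertical below 0.008 rad), for 0.3 s.
At the end, for the whole second after the job is handed in: Level flat on the strip (middle within 22 mm along, 14 mm across, lengthwise within 0.15 rad), bubble within 3 mm of the middle, shelf within 0.008 rad of level, the gripper pressing on the level: over 3 N from the fingers, 7 to 32 N between level and shelf (level's own weight about 3.1 N) (x of level_center in the frame of shelf_strip between -0.022 and 0.022 m and y of level_center in the frame of shelf_strip between -0.014 and 0.014 m and z of level_center in the frame of shelf_strip between 0.0145 and 0.02 m and angle between the x axis of level_center and the x axis of shelf_strip, either way round below 0.15 rad and value of joint bubble between -0.003 and 0.003 m and angle between shelf_strip's own z axis and vertical below 0.008 rad and contact force between level and shelf between 7 and 32 N and contact force between the fingers and level above 3 N); the arm keeps its last pose, push and grip.
It fails at once if the larger jar is pushed more than 3 cm (distance of jar_septa from where it was at the start of the episode above 0.03 m).
It fails at once if the smaller jar is pushed more than 3 cm (distance of jar_ferrules from where it was at the start of the episode above 0.03 m).
It fails at once if the lab timer is pushed more than 3 cm (distance of lab_timer from where it was at the start of the episode above 0.03 m).
It fails at once if the level is pressed on the shelf with more than 60 N (contact force between level and shelf above 60 N).
It also fails if it takes over 72 s, if anything falls off the work surface, if the arm or the gripper's body presses on something with over 40 N, if the wrist force passes 120 N, or if a joint passes its speed limit or range.

### The arm

A 6-joint arm with a two-finger parallel gripper is mounted at the origin on a cart in front of the work surface, level with it; the furniture and walls round the work are solid. World frame = base frame: x ahead of the robot, y to its left, z up, the work surface at z = 0. Lengths are in m, angles in degrees, forces in N, time in s.
With the tool pointing down it reaches from about 0.375 to 0.9 m from the base axis. Payload 3.1 kg.
Tool frame: the origin (TCP) lies at the very end of the fingers, on their centre line; the grasp point (between the pads) lies 19 mm behind it; z points along the fingers, y is the line along which they close (so a half turn about z gives the same grasp; the last joint's range is limited). The gripper opens to 87 mm and grips with 3 to 60 N. Pads are 19 mm wide; open, the fingers measure 117 mm over their backs; the gripper's body (75 mm by 190 mm) begins 51 mm behind the grasp point.
Start: joints at [-74.227, 30.224, 82.088, -0, 67.689, -10.227], TCP at [0.274, -0.562, 0.223] pointing down, gripper open.
Joint ranges: [-176.69, 176.69], [-43.24, 126.21], [12.49, 139.97], [-82, 262], [0, 151.66], [-163.58, 163.58]. Speed limits (degrees/s): [159.86, 159.86, 180, 180, 180, 180].

### API

Orientations are given as a 3x3 rotation matrix whose columns are the frame's x, y, z axes.
In Python, from rig import bot, imaging gives the robot as it stands.
- The arm moves only by the tool drive_tool, never from a script. Its argument "deltas" is text: rows parted by semicolons, each of 5 numbers parted by spaces: the finger opening in mm, from 0 to 87, then the shift along the world's x, y, z in mm, then the turn about the world's z in rad. In form: jaw dx dy dz twist; .... A call has 1 to 12 rows; each row is the pose to reach, as a shift and turn from the pose commanded when the call began; what a row does not reach only later rows make up. A row lasts 1/10 s, in which the tool goes at most 50 mm and 8.59 degrees, less where a joint would pass 70% of its speed; a pose out of reach is approached as far as the arm can. A call with a gripper value outside its range is refused whole. The fingers move at their own pace and stop on an object; the grip force is fixed at half the most. Time passes only in rows, so rows that repeat a pose let the fingers close. It gives the time, the measured TCP pose, the force, the opening and the grip force at its end, in the units of the state.
- bot.read_state(): the state, without advancing time (a new reading comes with each control period).
- imaging.capture(name): name is "side" or "top"; returns the picture (420x560x3 uint8, red, green, blue); there is no depth.
- imaging.camera_model(name): a dict with "fx", "fy", "cx", "cy" (pixels), "dist" ([k1, k2, p1, p2, k3] as OpenCV has them; the pictures are not rectified), "T" (4x4, takes a point from camera to world coordinates). Camera axes: x right, y down, z forward; pixel columns grow to the right and rows downward; lengths in m; the calibration is good to about 2 mm. A picture is of the moment at which its call begins. camera_model takes no time and is no camera call.
- bot.hand_in(): hands the job in; it is judged then, once.
The state is a dict: "time_s": time; "joint_positions": joint angles; "qvel": joint speeds; "tau": joint torques, N m; "position": TCP position; "tcp_rot": TCP orientation; "force": force on the tool from outside, world axes, zero at the start; "moment": the same for the moment, N m; "opening": opening from 0.0 (shut) to 1.0 (fully open); "grasp_force": force on a finger pad.
Only numpy, scipy, OpenCV 4.12 (cv2) and the standard library are available. Lean on these libraries where they do the work, as an engineer would, in place of code of your own. Each camera call takes 0.05 s, during which the arm holds its last target. There are 200 camera calls.

## Working session

There is one attempt and no reset: what is moved stays moved. The work goes in short steps, Python scripts to look and compute and a tool call to move; the robot and the scene stay as the last step left them, time stands still between calls to the robot, and variables do not carry over. Pictures are saved under pics/ and viewed, at most 10 in all, crops included, and the job is handed in when it is done.

Besides the shell and the picture viewer there is one more tool, called after "Emit:" as name(argument=value, ...) on one line, values as JSON. drive_tool: Moves the arm, as the interface text tells. Its arguments: {"type":"object","properties":{"deltas":{"type":"string"}},"required":["deltas"]}

```bash
ls; mkdir -p pics
python3 - <<'E'
from rig import bot, imaging
import cv2,numpy as np
np.set_printoptions(precision=4,suppress=True)
for n in("side","top"):
    im=imaging.capture(n); cv2.imwrite(f"pics/{n}0.png",im[:,:,::-1]); m=imaging.camera_model(n); print(n,{k:np.round(v,4).tolist() for k,v in m.items()})
print(bot.read_state())
E
```

```text
pics
side {'fx': 424.0223, 'fy': 424.0223, 'cx': 284.0397, 'cy': 212.8467, 'dist': [-0.1035, 0.0, 0.0, 0.0, 0.0], 'T': [[-0.9963, -0.0344, 0.079, 0.5007], [-0.086, 0.449, -0.8894, 0.8976], [-0.0049, -0.8929, -0.4503, 0.6179], [0.0, 0.0, 0.0, 1.0]]}
top {'fx': 380.8198, 'fy': 380.8198, 'cx': 274.1634, 'cy': 213.5905, 'dist': [-0.0591, 0.0, 0.0, 0.0, 0.0], 'T': [[-0.0108, -0.9993, 0.0357, 0.5625], [-0.9999, 0.0108, -0.0022, -0.2059], [0.0019, -0.0357, -0.9994, 1.2865], [0.0, 0.0, 0.0, 1.0]]}
{'time_s': 0.1, 'joint_positions': array([-74.2278,  30.2722,  82.1502,   0.0009,  67.6899, -10.2273]), 'qvel': array([-0.0304, -0.0291, -0.2398, -0.0499,  0.0394, -0.0848]), 'tau': array([ -0.0003, -44.0986, -17.7151,   0.0635,   0.0534,  -0.    ]), 'position': array([ 0.2738, -0.5611,  0.2217]), 'tcp_rot': array([[ 0.8988,  0.4384, -0.0005],
       [ 0.4384, -0.8988,  0.0019],
       [ 0.0004, -0.0019, -1.    ]]), 'force': array([ 0.541 , -0.0673, -1.0027]), 'moment': array([ 0.0007, -0.0259,  0.0015]), 'grasp_force': 0.0, 'opening': 1.001715812534268}
```

View pics/side0.png

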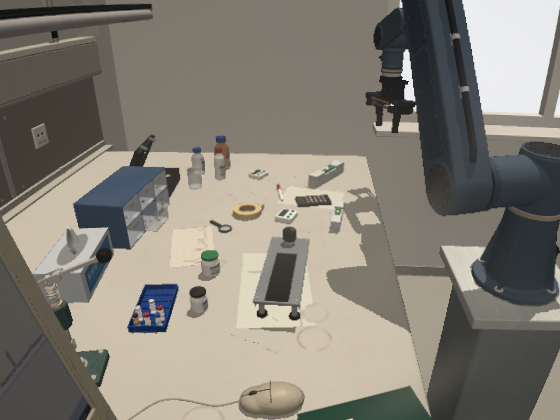

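View pics/top0.png

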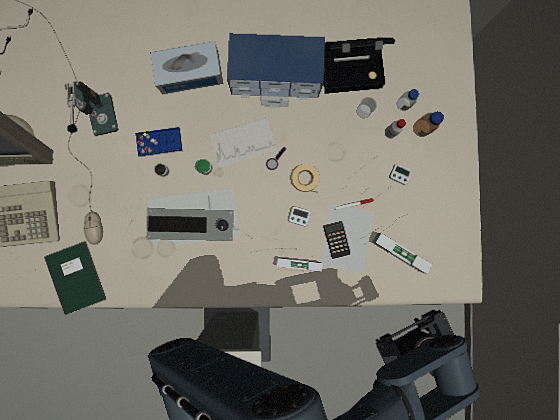

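The top view shows a levelling shelf at about (190,223) with its knob at (222,225), and two levels, at (298,264) and (402,252). The side view shows the same things: the shelf at (283,275), the knob at (289,234), and the levels at (337,216) and (326,174). I'll enlarge both.

```bash
cat > h.py <<'E'
from rig import bot, imaging
import cv2,numpy as np
from scipy.optimize import least_squares
np.set_printoptions(precision=4,suppress=True)
def ray(n,p):
    m=imaging.camera_model(n);K=np.array([[m['fx'],0,m['cx']],[0,m['fy'],m['cy']],[0,0,1]])
    u=cv2.undistortPoints(np.array([[p]],float),K,np.array(m['dist']))[0,0]
    T=np.array(m['T']);return T[:3,3],T[:3,:3]@np.array([u[0],u[1],1])
def atz(n,p,z):
    o,d=ray(n,p);return o+d*(z-o[2])/d[2]
def tri(ps,pt):
    A=np.zeros((3,3));b=np.zeros(3);L=[]
    for n,p in(("side",ps),("top",pt)):
        o,d=ray(n,p);d=d/np.linalg.norm(d);P=np.eye(3)-np.outer(d,d);A+=P;b+=P@o;L.append((P,o))
    x=np.linalg.solve(A,b);return x,[np.linalg.norm(P@(x-o))*1e3 for P,o in L]
def proj(n,X):
    m=imaging.camera_model(n);K=np.array([[m['fx'],0,m['cx']],[0,m['fy'],m['cy']],[0,0,1]])
    T=np.linalg.inv(np.array(m['T']));r=cv2.Rodrigues(T[:3,:3])[0]
    return cv2.projectPoints(np.atleast_2d(np.array(X,float)),r,T[:3,3],K,np.array(m['dist']))[0][:,0]
def crop(im,x0,y0,w,h,s):
    c=cv2.resize(im[y0:y0+h,x0:x0+w],None,fx=s,fy=s,interpolation=cv2.INTER_CUBIC)[:,:,::-1].copy()
    for x in range(-(-x0//10)*10,x0+w,10):
        X=int((x+.5-x0)*s);cv2.line(c,(X,0),(X,6 if x%50 else 18),(0,0,255),1)
        if x%20==0: cv2.putText(c,str(x),(X-10,28),0,.35,(0,0,255),1)
    for y in range(-(-y0//10)*10,y0+h,10):
        Y=int((y+.5-y0)*s);cv2.line(c,(0,Y),(6,Y),(0,0,255),1);cv2.putText(c,str(y),(8,Y+4),0,.35,(0,0,255),1)
    return c
E
python3 - <<'E'
from h import *
t=cv2.imread('pics/top0.png')[:,:,::-1];s=cv2.imread('pics/side0.png')[:,:,::-1]
a=crop(t,140,190,190,90,4);cv2.imwrite('pics/topc.png',np.vstack([a]))
b=crop(s,240,155,130,170,3.5);cv2.imwrite('pics/sidec.png',b);print(a.shape,b.shape)
for p in [(274,260),(322,264),(372,233),(430,270)]:print(p,atz('top',p,.034))
E
```

```text
(360, 760, 3) (595, 455, 3)
(274, 260) [ 0.455  -0.2065  0.034 ]
(322, 264) [ 0.44   -0.3639  0.034 ]
(372, 233) [ 0.5397 -0.5308  0.034 ]
(430, 270) [ 0.4146 -0.7231  0.034 ]
```

View pics/topc.png

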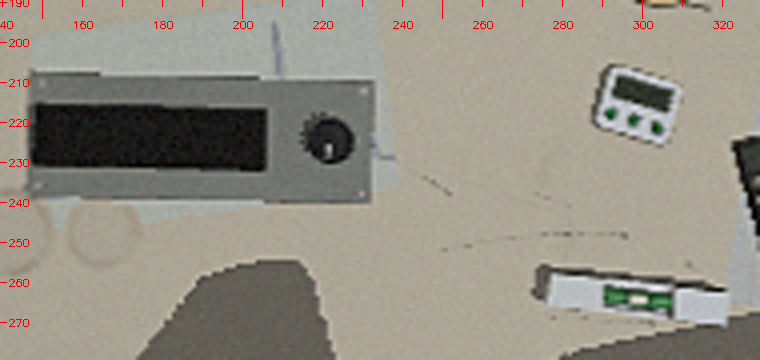

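View pics/sidec.png

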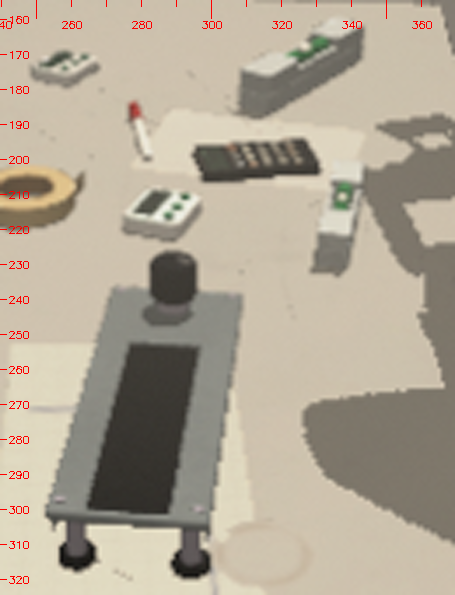

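Run:
```python
from h import *
def q(name,S,T):
    P=[]
    for s,t in zip(S,T):
        x,e=tri(s,t);P.append(x);print(name,x,np.round(e,1))
    P=np.array(P);print(' mean',P.mean(0));return P
L=q('level TL TR BR BL',[(330.4,221.1),(333.8,200.2),(342.9,200.8),(340.9,221.6)],[(277.2,256.5),(321.5,262),(320.75,270.75),(276.2,265.75)])
S=q('strip',[(264.6,299.9),(276.9,252.5),(296.6,253.6),(288.1,301.4)],[(148,215.25),(206.25,216.5),(206,232.25),(146.75,231)])
for P in(L,S):
    d=(P[0]+P[3]-P[1]-P[2])/2;w=(P[0]+P[1]-P[2]-P[3])/2;print('len',np.linalg.norm(d),'w',np.linalg.norm(w),'axis angle deg',np.degrees(np.arctan2(d[1],d[0])),'tilt',d[2]/np.linalg.norm(d))
q('knob top',[(288.9,229.4)],[(222.5,224.5)])
```

```text
level TL TR BR BL [ 0.4641 -0.2172  0.0313] [1.9 1.9]
level TL TR BR BL [ 0.448  -0.3625  0.0325] [1.6 1.6]
level TL TR BR BL [ 0.4189 -0.3597  0.0327] [1.2 1.2]
level TL TR BR BL [ 0.4337 -0.2135  0.0327] [2.2 2.2]
 mean [ 0.4412 -0.2882  0.0323]
strip [0.6048 0.2003 0.0601] [0.5 0.5]
strip [0.5985 0.0108 0.0583] [0.8 0.8]
strip [0.5487 0.012  0.0583] [0.2 0.2]
strip [0.5546 0.2038 0.0621] [0.3 0.3]
 mean [0.5767 0.1067 0.0597]
len 0.14658738368121838 w 0.029935877354671174 axis angle deg 83.9489660998279 tilt -0.004111604201315606
len 0.19074302913897473 w 0.0500863492321697 axis angle deg 88.15927535442636 tilt 0.014638172224396085
knob top [ 0.5725 -0.0462  0.0932] [0.2 0.2]
 mean [ 0.5725 -0.0462  0.0932]
```

The target is the level at (298.9,263.8) in the top view: it measures about 147 mm long, while the other is about 230 mm. Its centre is (0.441, -0.288), its axis is at 83.9° and its top is about 33 mm up. The strip centre is (0.577, 0.107), its axis is at 88.2°, and the knob axis is at about (0.572, -0.044). These all fit the sizes given. Next I move above the level.

Emit:
drive_tool(deltas="87 20 35 -10 0.13; 87 42 70 -20 0.26; 87 63 105 -30 0.39; 87 84 140 -45 0.52; 87 105 172 -60 0.65; 87 126 205 -75 0.78; 87 147 240 -90 0.90; 87 167 274 -103 1.01; 87 167 274 -103 1.01; 87 167 274 -103 1.01; 87 167 274 -103 1.01; 87 167 274 -103 1.01")

```text
time_s: 1.3
position: [0.4409, -0.2894, 0.12]
tcp_rot: [[0.109, 0.994, 0.001], [0.994, -0.109, -0.001], [-0.001, 0.001, -1.0]]
force: [0.5, -0.3, -0.0]
opening: 1.001
grasp_force: 0.0
```

Emit:
drive_tool(deltas="87 0 0 -30 0; 87 0 0 -60 0; 87 0 0 -85 0; 87 0 0 -100 0; 87 0 0 -108 0; 87 0 0 -114 0; 87 0 0 -114 0; 87 0 0 -114 0; 25 0 0 -114 0; 25 0 0 -114 0; 25 0 0 -114 0; 25 0 0 -114 0")

```text
time_s: 2.5
position: [0.4412, -0.2877, 0.0058]
tcp_rot: [[0.107, 0.994, 0.0], [0.994, -0.107, -0.0], [-0.0, 0.0, -1.0]]
force: [0.1, -0.3, -0.5]
opening: 0.723
grasp_force: 0.0
```

Emit:
drive_tool(deltas="20 0 0 0 0; 20 0 0 0 0; 20 0 0 0 0; 20 0 0 0 0; 20 0 0 0 0")

```text
time_s: 3.0
position: [0.4411, -0.2877, 0.0055]
tcp_rot: [[0.107, 0.994, 0.0], [0.994, -0.107, -0.0], [0.0, 0.0, -1.0]]
force: [-0.3, 0.4, -0.8]
opening: 0.319
grasp_force: 29.9
```

Emit:
drive_tool(deltas="20 0 0 20 0; 20 0 0 50 0; 20 0 0 90 0; 20 0 0 130 0; 20 12 30 150 0; 20 28 70 150 0.02; 20 42 110 150 0.04; 20 56 150 150 0.06; 20 70 190 150 0.075; 20 84 230 150 0.075; 20 98 270 150 0.075; 20 110 310 150 0.075")

```text
time_s: 4.2
position: [0.5507, 0.0241, 0.1549]
tcp_rot: [[0.032, 0.999, -0.001], [0.999, -0.032, 0.0], [0.0, -0.001, -1.0]]
force: [0.5, -0.0, -3.8]
opening: 0.321
grasp_force: 29.9
```

Emit:
drive_tool(deltas="20 12 40 0 0; 20 22 70 0 0; 20 26 84 0 0; 20 26 84 0 0; 20 26 84 -30 0; 20 26 84 -55 0; 20 26 84 -70 0; 20 26 84 -75 0; 20 26 84 -75 0; 20 26 84 -75 0; 20 26 84 -75 0")

```text
time_s: 5.3
position: [0.5779, 0.1059, 0.0817]
tcp_rot: [[0.032, 0.999, 0.002], [0.999, -0.032, -0.0], [-0.0, 0.002, -1.0]]
force: [0.2, 0.1, -2.6]
opening: 0.318
grasp_force: 29.9
```

Run:
```python
from h import *
s=imaging.capture('side');t=imaging.capture('top')
a=crop(s,220,190,130,140,4);b=crop(t,140,195,130,55,4);print(a.shape,b.shape)
a=cv2.copyMakeBorder(a,0,0,0,0,0);cv2.imwrite('pics/pl.png',np.vstack([cv2.resize(a,None,fx=.66,fy=.66),np.zeros((0,343,3),np.uint8)]) if 0 else a)
```

```text
(560, 520, 3) (220, 520, 3)
```

View pics/pl.png

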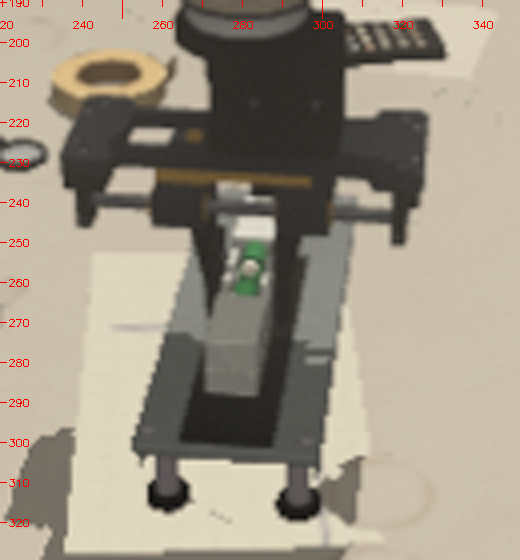

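The level is held about 15 mm over the strip, lined up with it; its near end block is at about (279,285). I'll lower it gently.

Emit:
drive_tool(deltas="20 0 0 -5 0; 20 0 0 -9 0; 20 0 0 -12 0; 20 0 0 -13 0; 20 0 0 -14 0; 20 0 0 -14 0; 20 0 0 -14 0")

```text
time_s: 6.1
position: [0.577, 0.1062, 0.0668]
tcp_rot: [[0.032, 0.999, 0.0], [0.999, -0.032, -0.0], [-0.0, 0.0, -1.0]]
force: [-1.5, -1.8, 1.0]
opening: 0.321
grasp_force: 30.0
```

Emit:
drive_tool(deltas="36 0 0 0 0; 45 0 0 0 0; 60 0 0 0 0; 60 0 0 0 0; 60 0 0 5 0; 60 0 0 20 0; 60 0 0 45 0; 60 0 0 75 0; 60 0 0 90 0; 60 0 0 90 0; 60 0 0 90 0")

```text
time_s: 7.2
position: [0.5768, 0.1063, 0.1566]
tcp_rot: [[0.032, 0.999, 0.0], [0.999, -0.032, -0.0], [-0.0, 0.0, -1.0]]
force: [-0.4, -0.5, -1.0]
opening: 0.685
grasp_force: 0.0
```

Emit:
drive_tool(deltas="60 -2 -45 0 0; 60 -4 -90 0 0; 60 -5 -130 0 0; 60 -5 -150 0 0; 60 -5 -150 0 0; 60 -5 -150 0 0")

```text
time_s: 7.8
position: [0.5711, -0.0435, 0.1553]
tcp_rot: [[0.033, 0.999, -0.003], [0.999, -0.033, 0.001], [0.001, -0.003, -1.0]]
force: [-0.7, 0.8, -0.7]
opening: 0.688
grasp_force: 0.0
```

Run:
```python
from h import *
s=imaging.capture('side');t=imaging.capture('top');r=bot.read_state();print(r['joint_positions'],r['position'])
a=crop(s,230,190,110,140,4);b=crop(t,140,195,110,60,3);b=cv2.copyMakeBorder(b,0,560-b.shape[0],0,0,0);cv2.imwrite('pics/p2.png',np.hstack([a,b]))
```

```text
[-15.4343  31.1959  93.3232   0.0294  55.601  -13.6687] [ 0.5713 -0.0424  0.1557]
```

View pics/p2.png

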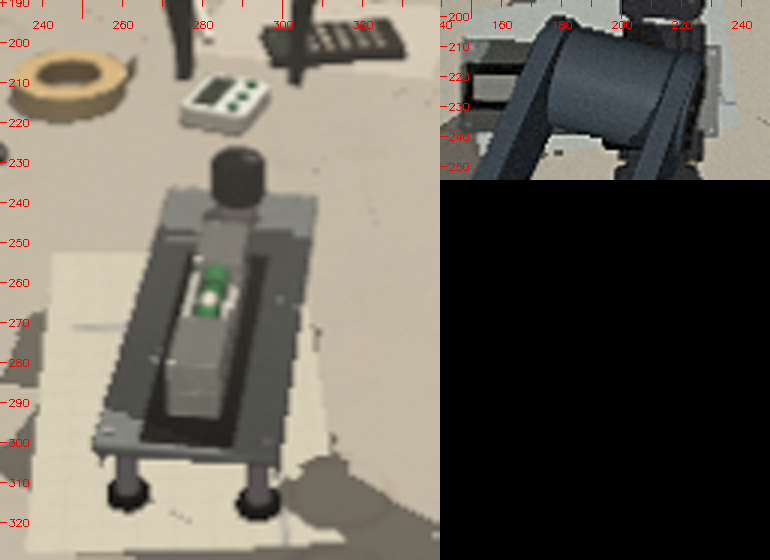

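The level lies on the strip, its near block at about (279,283), with the bubble at (282,264) towards the near, high end. I'll now descend on the knob.

Emit:
drive_tool(deltas="60 0 -1 -30 0; 60 0 -1 -55 0; 60 0 -1 -72 0; 60 0 -1 -82 0; 60 0 -1 -87 0; 60 0 -1 -87 0; 30 0 -1 -87 0; 30 0 -1 -87 0; 30 0 -1 -87 0; 30 0 -1 -87 0; 30 0 -1 -87 0; 30 0 -1 -87 0")

```text
time_s: 9.1
position: [0.5731, -0.0449, 0.07]
tcp_rot: [[0.032, 0.999, 0.002], [0.999, -0.032, -0.0], [-0.0, 0.002, -1.0]]
force: [1.2, 0.8, 0.7]
opening: 0.361
grasp_force: 30.0
```

Run:
```python
from h import *
s=imaging.capture('side')
cv2.imwrite('pics/s3.png',crop(s,255,220,55,85,7))
# level top face corners read in side view (z~.096 near, .0945 far), check
for p,z in [((271.5,279.5),.0965),((284,280.3),.0965),((279.5,245),.0945),((291.2,245),.0945)]: print(atz('side',p,z))
```

```text
[0.5917 0.1775 0.0965]
[0.5654 0.1782 0.0965]
[0.5887 0.0343 0.0945]
[0.5609 0.0321 0.0945]
```

View pics/s3.png

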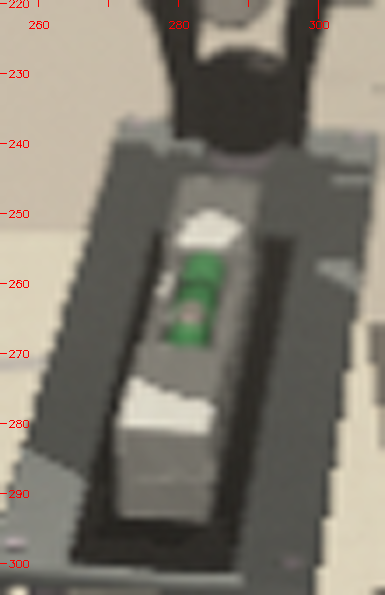

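Both fingers hold the knob at (288,235). The bubble sits at about (282,264), off towards the near end. The level is centred at (0.577, 0.106), within 2 mm of the strip's middle. I'll turn the knob clockwise by 1.1 rad.

Emit:
drive_tool(deltas="30 1 0 0 -0.1; 30 1 0 0 -0.2; 30 1 0 1 -0.3; 30 1 0 1 -0.4; 30 1 0 1 -0.5; 30 1 0 1 -0.6; 30 1 0 2 -0.7; 30 1 0 2 -0.8; 30 1 0 2 -0.9; 30 1 0 2 -1.0; 30 1 0 2 -1.1; 30 1 0 2 -1.1")

```text
time_s: 10.35
position: [0.5735, -0.0448, 0.0723]
tcp_rot: [[0.906, 0.424, 0.001], [0.424, -0.906, -0.0], [0.001, 0.001, -1.0]]
force: [0.1, 0.5, 5.4]
opening: 0.358
grasp_force: 30.0
```

Emit:
drive_tool(deltas="30 0 0 0 0; 30 0 0 0 0; 30 0 0 0 0; 30 0 0 0 0; 30 0 0 0 0; 30 0 0 0 0; 30 0 0 0 0; 30 0 0 0 0; 30 0 0 0 0; 30 0 0 0 0; 30 0 0 0 0; 30 0 0 0 0")

```text
time_s: 11.55
position: [0.5734, -0.0448, 0.0723]
tcp_rot: [[0.905, 0.426, 0.001], [0.426, -0.905, -0.0], [0.001, 0.001, -1.0]]
force: [0.3, -0.0, 6.0]
opening: 0.362
grasp_force: 30.0
```

Run:
```python
from h import *
ims=[imaging.capture('side') for _ in range(4)];s=np.mean(ims,0).astype(np.uint8)
o=cv2.imread('pics/s3.png')
cv2.imwrite('pics/s4raw.png',s[:,:,::-1])
c=crop(s,265,240,35,50,11);cv2.imwrite('pics/s4.png',c)
u=np.array([np.cos(np.radians(88.2)),np.sin(np.radians(88.2)),0.])
for d in(-.029,-.01,0,.005,.01,.029): print(d,proj('side',np.array([.5765,.1055,.0940])+u*d))
print(bot.read_state()['moment'])
```

```text
-0.029 [[283.4169 254.9056]]
-0.01 [[282.4181 259.4082]]
0 [[281.8784 261.841 ]]
0.005 [[281.6048 263.0742]]
0.01 [[281.3286 264.3187]]
0.029 [[280.2555 269.1546]]
[ 0.104   0.0294 -0.0142]
```

View pics/s4.png

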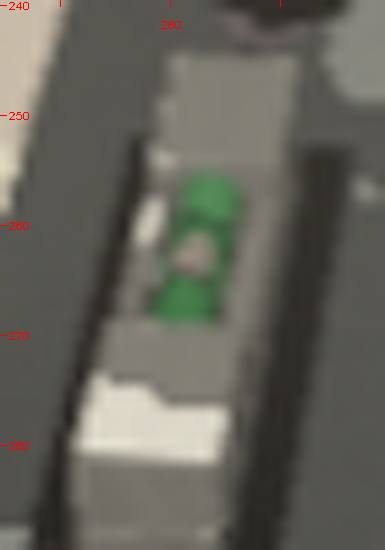

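The bubble is now at about (282,262.4), with the middle expected at about (281.9,261.8). It is nearly centred but slightly towards the near end. I'll get it to sub-pixel accuracy.

```bash
cat >> h.py <<'E'
def bubble(im,c=(.5765,.1055,.0940),ang=88.2,cam='side'):
    u=np.array([np.cos(np.radians(ang)),np.sin(np.radians(ang)),0.]);n=np.array([u[1],-u[0],0])
    d=np.arange(-32,33,1.)/1e3;acc=0
    for w in(-.002,0,.002):
        P=proj(cam,np.array(c)+d[:,None]*u+w*n).astype(np.float32)
        acc=acc+cv2.remap(im.astype(np.float32),P[None,:,0].copy(),P[None,:,1].copy(),cv2.INTER_LINEAR)[0]
    return d*1e3,acc/3
E
python3 - <<'E'
from h import *
for f in('side0.png','s4raw.png'):
    im=cv2.imread('pics/'+f)[:,:,::-1]
    a=((.4412,-.2882,.032),83.9) if f=='side0.png' else ((.5765,.1055,.094),88.2)
    d,p=bubble(im,*a);print(f)
    for i in range(0,65,2):print(int(d[i]),p[i].astype(int),end=' | ')
    print()
im=cv2.imread('pics/top0.png')[:,:,::-1]
d,p=bubble(im,(.4412,-.2882,.032),83.9,'top');print('top')
for i in range(0,65,2):print(int(d[i]),p[i].astype(int),end=' | ')
E
```

```text
side0.png
-32 [169 172 154] | -30 [152 163 140] | -28 [134 152 126] | -26 [117 142 111] | -24 [108 138 104] | -22 [102 138  99] | -20 [ 97 137  95] | -18 [ 92 137  92] | -16 [ 92 132  90] | -14 [ 92 127  89] | -12 [ 92 123  88] | -10 [101 127  94] | -8 [123 141 111] | -6 [145 155 128] | -4 [168 169 145] | -2 [174 174 150] | 0 [177 178 153] | 2 [179 180 155] | 4 [176 179 153] | 6 [158 165 138] | 8 [141 153 124] | 10 [123 140 110] | 12 [111 134 101] | 14 [ 99 129  93] | 16 [ 88 125  85] | 18 [ 83 124  83] | 20 [ 94 131  92] | 22 [105 139 101] | 24 [116 146 111] | 26 [138 160 130] | 28 [161 175 149] | 30 [184 190 169] | 32 [200 201 182] | 
s4raw.png
-32 [130 129 118] | -30 [121 127 111] | -28 [111 125 103] | -26 [ 99 128  96] | -24 [ 89 130  89] | -22 [ 85 132  87] | -20 [ 82 133  85] | -18 [ 82 133  85] | -16 [ 82 133  86] | -14 [ 78 122  80] | -12 [ 74 110  75] | -10 [ 71 106  71] | -8 [ 68 105  69] | -6 [ 83 112  79] | -4 [102 121  93] | -2 [114 125 102] | 0 [126 128 109] | 2 [132 130 114] | 4 [137 131 117] | 6 [130 124 111] | 8 [116 112 100] | 10 [100 108  88] | 12 [ 82 108  78] | 14 [ 73 112  74] | 16 [ 70 117  73] | 18 [ 69 119  73] | 20 [ 69 119  73] | 22 [ 69 119  73] | 24 [ 69 119  73] | 26 [ 84 121  84] | 28 [104 124  98] | 30 [116 125 107] | 32 [125 126 114] | 
top
-32 [168 174 176] | -30 [127 139 134] | -28 [ 82 119  89] | -26 [ 57 109  64] | -24 [ 68 119  76] | -22 [ 74 124  82] | -20 [ 76 127  83] | -18 [ 72 122  80] | -16 [ 66 114  74] | -14 [ 59 102  66] | -12 [46 88 54] | -10 [43 82 51] | -8 [112 129 109] | -6 [158 163 148] | -4 [171 176 160] | -2 [168 174 158] | 0 [164 170 155] | 2 [163 168 152] | 4 [142 150 131] | 6 [104 118  98] | 8 [71 97 72] | 10 [49 87 57] | 12 [ 62 106  70] | 14 [ 70 119  78] | 16 [ 73 125  81] | 18 [ 71 122  78] | 20 [ 69 120  76] | 22 [ 65 117  73] | 24 [ 59 108  65] | 26 [55 99 58] | 28 [116 140 122] | 30 [169 176 176] | 32 [186 189 192] |
```

The bubble is about 3.3 mm towards the high end, so I'll turn about 0.65 rad more, then release the knob and rise.

Emit:
drive_tool(deltas="30 0 0 0 -0.1; 30 0 0 1 -0.2; 30 0 0 1 -0.3; 30 0 0 1 -0.4; 30 0 0 2 -0.5; 30 0 0 2 -0.58; 30 0 0 2 -0.65; 30 0 0 2 -0.65; 30 0 0 2 -0.65; 30 0 0 2 -0.65; 30 0 0 2 -0.65; 30 0 0 2 -0.65")

```text
time_s: 12.95
position: [0.5735, -0.0449, 0.0738]
tcp_rot: [[0.978, -0.209, 0.001], [-0.209, -0.978, -0.0], [0.001, 0.0, -1.0]]
force: [2.8, -1.3, 4.3]
opening: 0.359
grasp_force: 30.0
```

Emit:
drive_tool(deltas="60 0 0 0 0; 60 0 0 0 0; 60 0 0 0 0; 60 0 0 0 0; 60 0 0 10 0; 60 0 0 40 0; 60 0 0 85 0; 60 0 -30 100 0.1; 60 0 -70 100 0.2; 60 0 -110 100 0.3; 60 0 -150 100 0.4; 60 0 -190 100 0.5")

```text
time_s: 14.15
position: [0.5728, -0.2361, 0.1745]
tcp_rot: [[0.957, 0.289, 0.001], [0.289, -0.957, -0.0], [0.0, 0.0, -1.0]]
force: [0.3, 0.3, 0.1]
opening: 0.689
grasp_force: 0.0
```

Emit:
drive_tool(deltas="60 -15 -40 0 0; 60 -30 -80 0 0; 60 -50 -120 0 0; 60 -70 -160 0 0; 60 -90 -200 0 0; 60 -100 -240 0 0; 60 -100 -240 0 0; 60 -100 -240 0 0; 60 -100 -240 0 0")

```text
time_s: 15.05
position: [0.4731, -0.4733, 0.1736]
tcp_rot: [[0.958, 0.285, -0.0], [0.285, -0.958, 0.001], [-0.0, -0.002, -1.0]]
force: [-0.5, 0.4, -0.0]
opening: 0.692
grasp_force: 0.0
```

Run:
```python
from h import *
s=np.mean([imaging.capture('side') for _ in range(4)],0).astype(np.uint8)
t=np.mean([imaging.capture('top') for _ in range(4)],0).astype(np.uint8)
cv2.imwrite('pics/s5raw.png',s[:,:,::-1]);cv2.imwrite('pics/t5raw.png',t[:,:,::-1])
a=crop(s,255,235,50,70,6);b=crop(t,142,205,90,35,5);b=cv2.copyMakeBorder(b,0,420-b.shape[0],0,0,0);cv2.imwrite('pics/p5.png',np.hstack([a,b]))
for c,im in(('side',s),('top',t)):
    d,p=bubble(im,(.5765,.1055,.094),88.2,c);print(c)
    for i in range(0,65,2):print(int(d[i]),p[i].astype(int),end=' | ')
```

```text
side
-32 [195 193 177] | -30 [162 170 149] | -28 [133 151 125] | -26 [110 141 107] | -24 [ 90 134  91] | -22 [ 87 135  90] | -20 [ 85 136  88] | -18 [ 84 136  87] | -16 [ 84 135  87] | -14 [ 80 124  82] | -12 [ 75 112  76] | -10 [101 127  95] | -8 [134 149 120] | -6 [165 171 145] | -4 [197 195 171] | -2 [209 204 182] | 0 [214 208 188] | 2 [204 200 179] | 4 [189 188 164] | 6 [158 164 138] | 8 [120 133 107] | 10 [ 94 118  88] | 12 [ 76 112  75] | 14 [ 70 114  72] | 16 [ 71 119  74] | 18 [ 71 121  74] | 20 [ 72 122  75] | 22 [ 72 123  75] | 24 [ 72 122  76] | 26 [107 143 105] | 28 [157 174 148] | 30 [186 192 171] | 32 [210 207 191] | top
-32 [208 208 201] | -30 [181 188 179] | -28 [ 76 108  81] | -26 [ 55 102  63] | -24 [ 64 118  72] | -22 [ 66 119  75] | -20 [ 68 120  77] | -18 [ 69 121  78] | -16 [ 69 122  78] | -14 [ 60 113  69] | -12 [40 92 50] | -10 [46 78 51] | -8 [78 91 77] | -6 [162 168 158] | -4 [185 188 177] | -2 [180 182 169] | 0 [179 182 169] | 2 [177 181 168] | 4 [169 176 162] | 6 [ 96 128  98] | 8 [42 87 49] | 10 [31 63 38] | 12 [48 90 56] | 14 [ 68 125  79] | 16 [ 66 121  76] | 18 [ 66 120  76] | 20 [ 67 120  76] | 22 [ 67 120  75] | 24 [ 61 115  70] | 26 [ 47 103  58] | 28 [ 69 105  74] | 30 [109 124 107] | 32 [183 186 175] |
```

View pics/p5.png

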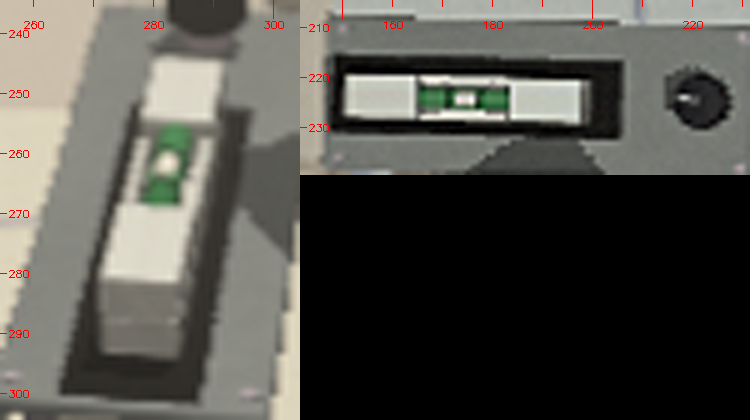

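Both views show the bubble centred between the rings. In the top profile the rings are at -11 and +9.7 and the bubble centre is at -0.7, so it is within about 0.5 mm. The level sits squarely on the strip. Next I bring the open gripper over it, with the fingers along the level so each one lands on an end block.

Emit:
drive_tool(deltas="80 15 40 0 -0.05; 80 30 85 0 -0.1; 80 45 130 0 -0.15; 80 60 175 0 -0.2; 80 72 220 0 -0.25; 80 84 265 0 -0.3; 80 94 310 0 -0.32; 80 99 355 0 -0.32; 80 104 400 0 -0.32; 80 104 445 0 -0.32; 80 104 490 0 -0.32; 80 104 530 0 -0.32")

```text
time_s: 16.65
position: [0.5767, 0.0577, 0.1737]
tcp_rot: [[1.0, -0.03, 0.0], [-0.03, -1.0, 0.0], [0.0, -0.0, -1.0]]
force: [1.1, -0.0, -0.9]
opening: 0.921
grasp_force: 0.0
```

Emit:
drive_tool(deltas="80 0 30 0 0; 80 0 49 0 0; 80 0 49 0 0; 80 0 49 0 0; 80 0 49 -20 0; 80 0 49 -40 0; 80 0 49 -55 0; 80 0 49 -62 0; 80 0 49 -65 0; 80 0 49 -65 0; 80 0 49 -65 0; 80 0 49 -65 0")

```text
time_s: 17.85
position: [0.5776, 0.1042, 0.1094]
tcp_rot: [[1.0, -0.031, 0.002], [-0.031, -1.0, -0.0], [0.002, -0.0, -1.0]]
force: [0.8, 0.4, -0.4]
opening: 0.917
grasp_force: 0.0
```

Emit:
drive_tool(deltas="80 0 1 -4 0; 80 0 1 -8 0; 80 0 1 -11 0; 80 0 1 -12 0; 80 0 1 -12 0; 80 0 1 -12 0; 80 0 1 -12 0")

```text
time_s: 18.55
position: [0.5768, 0.1054, 0.0967]
tcp_rot: [[1.0, -0.031, -0.0], [-0.031, -1.0, 0.0], [-0.0, -0.0, -1.0]]
force: [-1.8, 0.3, 3.3]
opening: 0.921
grasp_force: 1.8
```

Emit:
drive_tool(deltas="80 0 0 -0.2 0; 80 0 0 -0.4 0; 80 0 0 -0.4 0; 80 0 0 -0.4 0; 80 0 0 -0.4 0")

```text
time_s: 19.05
position: [0.5768, 0.1054, 0.0966]
tcp_rot: [[1.0, -0.031, -0.0], [-0.031, -1.0, 0.0], [-0.0, -0.0, -1.0]]
force: [-1.0, 1.3, 5.4]
opening: 0.919
grasp_force: 3.1
```

Emit:
drive_tool(deltas="80 0 0 -0.3 0; 80 0 0 -0.6 0; 80 0 0 -0.9 0; 80 0 0 -0.9 0; 80 0 0 -0.9 0; 80 0 0 -0.9 0; 80 0 0 -0.9 0; 80 0 0 -0.9 0; 80 0 0 -0.9 0; 80 0 0 -0.9 0; 80 0 0 -0.9 0; 80 0 0 -0.9 0")

```text
time_s: 20.25
position: [0.5768, 0.1054, 0.0966]
tcp_rot: [[1.0, -0.031, 0.0], [-0.031, -1.0, -0.0], [0.0, 0.0, -1.0]]
force: [-4.2, 1.2, 11.0]
opening: 0.918
grasp_force: 5.5
```

Run:
```python
from h import *
F=[];I=[]
for _ in range(4): I.append(imaging.capture('side'));F.append(bot.read_state()['force'])
print(np.array(F));s=np.mean(I,0).astype(np.uint8)
a=crop(s,225,200,110,105,5);cv2.imwrite('pics/p6.png',a)
d,p=bubble(s)
for i in range(0,65,2):print(int(d[i]),p[i].astype(int),end=' | ')
```

```text
[[-3.3899  0.7708 11.3601]
 [-2.6848  0.8917 10.4651]
 [-3.0776  0.541  10.0342]
 [-4.2061  0.9799 11.4555]]
-32 [47 45 40] | -30 [47 45 40] | -28 [47 45 40] | -26 [47 46 41] | -24 [47 47 41] | -22 [47 46 41] | -20 [47 46 40] | -18 [48 46 40] | -16 [48 46 40] | -14 [47 45 40] | -12 [47 45 40] | -10 [46 44 39] | -8 [46 44 39] | -6 [46 44 39] | -4 [46 44 39] | -2 [46 43 39] | 0 [46 43 39] | 2 [46 43 39] | 4 [45 43 39] | 6 [45 43 38] | 8 [45 43 38] | 10 [45 43 38] | 12 [45 43 38] | 14 [45 42 38] | 16 [45 42 38] | 18 [45 42 38] | 20 [45 42 38] | 22 [44 42 38] | 24 [44 42 37] | 26 [44 42 37] | 28 [44 42 37] | 30 [44 42 37] | 32 [44 41 37] |
```

View pics/p6.png

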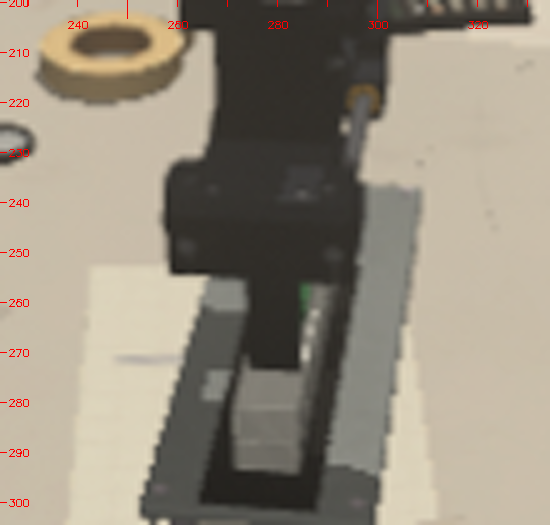

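The fingers rest on the level's end blocks and hide the vial. The near block at (277,283) hasn't moved. The tool presses with about 11 N, squarely and steadily, so I'm handing in.

```bash
python3 -c "
from rig import bot
print(bot.hand_in())"
```

```text
the job is handed in; nothing more can be done
None
```

I handed the job in at about 20 s of the 72 s allowed; the judge returned no verdict. The spirit level lies on the strip, the bubble was centred to about 0.5 mm before pressing, and the open gripper is pressing both end blocks with about 11 N; the gripper hid the vial by then, so the bubble under load was not seen.

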